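Fold the part-box lids shut and park the row

TASK

Put the row of small part boxes away by touch alone. First run a fingertip lightly along the row from its outer end, so that its four open lids fold down shut one after another while the row still stands outside the roofed bay of its rack; then push the row from its outer end along the guide rails until it is fully home against the bay's end wall. Be gentle, do not pick up, lift or tip the row, leave the things around it alone, and finish clear of everything.

Things in the scene. Friction and masses are not known exactly. Their poses are not given: they have to be found in the camera images.
- box_row: Loose row of four open part boxes (blue, yellow, green, red, red nearest the rack's roofed bay) hooked together, 0.35 to 0.7 kg full. 182 mm long, 34 wide, 22 high without lids; a 44 mm box every 46 mm. Origin: centre of the underside, 3 mm above the worktop on the rack's floor; x along the row toward the bay, z up. Shut lids' tops are 25 mm above the origin, 28 mm above the worktop.
- rack: Fixed grey printed rack, 330 mm long. Origin: centre of its underside, on the worktop; x along it toward its closed end, z up. Floor 3 mm thick; guide rails 37 mm apart, tops 11 mm above the worktop, keep the row in line. The row starts with its origin at x = -55 to -40 mm here; fully home it is at x = +67 mm, with 110 mm of the row still outside the roofed bay.
- bay_mouth (a point): Middle of the mouth of the rack's roofed bay, x = 86 mm in the rack's frame, 14 mm above the worktop. The bay is 72 mm deep and 37 wide; roof underside 34, roof top 38 mm above the worktop. At the start the red box's end stands 35 to 50 mm short of it. A lid more than about 6 mm open catches on the roof's edge.
- push_end (a point): Middle of the row's outer end face (the blue box's bare end, 34 mm wide, 22 mm high, facing the row's -x), 14 mm above the worktop: the place to push. The push takes about 2 to 5 N.
- rack_stop (a point): Middle of the inner face of the bay's end wall, 14 mm above the worktop, where the red box's end comes to rest.
- lid_1 (a joint): Hinge of the blue box's lid, rad: 0 shut, 1.62 upright open. White plate with a blue panel, 42 long, 33 wide, 2.5 mm thick. Hinge line across the row at x = -90.5 mm in the row's frame, 22 mm above its origin, at the box's outer end (the end away from the bay); closing swings the free edge toward the bay and down. Stiff hinge, no spring: stays where left; about 0.1 N at the free edge moves it.
- lid_2 (a joint): Hinge of the yellow box's lid, rad: 0 shut, 1.62 upright open. White plate with a yellow panel, 42 long, 33 wide, 2.5 mm thick. Hinge line across the row at x = -44.5 mm in the row's frame, 22 mm above its origin, at the box's outer end (the end away from the bay); closing swings the free edge toward the bay and down. Stiff hinge, no spring: stays where left; about 0.1 N at the free edge moves it.
- lid_3 (a joint): Hinge of the green box's lid, rad: 0 shut, 1.62 upright open. White plate with a green panel, 42 long, 33 wide, 2.5 mm thick. Hinge line across the row at x = 1.5 mm in the row's frame, 22 mm above its origin, at the box's outer end (the end away from the bay); closing swings the free edge toward the bay and down. Stiff hinge, no spring: stays where left; about 0.1 N at the free edge moves it.
- lid_4 (a joint): Hinge of the red box's lid, rad: 0 shut, 1.62 upright open. White plate with a red panel, 42 long, 33 wide, 2.5 mm thick. Hinge line across the row at x = 47.5 mm in the row's frame, 22 mm above its origin, at the box's outer end (the end away from the bay); closing swings the free edge toward the bay and down. Stiff hinge, no spring: stays where left; about 0.1 N at the free edge moves it.
- nozzle_jar: Bystander: small lidded jar with a black cap, 45 mm across, 43 high, loose; origin under its centre.
- gear_a: Bystander: orange printed gear lying flat, 41 mm across, 14 high, loose; origin under its centre.
- flush_cutter: Bystander: small flush cutters with red and black grips lying flat, 96 x 61 x 12 mm, loose; origin under its centre.
- knob_a: Bystander: small black clamp knob with a stem, 35 mm across, 33 high, loose; origin under its centre.

How it is judged:
By the outcome, as a careful person would: the job done as asked, in the order asked, and still so for the second after the job is handed in, with the robot touching nothing.
It also fails if it takes over 58 s, if anything falls off the work surface, if the arm or the gripper's body presses on something with over 40 N, if the wrist force passes 120 N, or if a joint passes its speed limit or range.

ROBOT

A 6-joint arm with a two-finger parallel gripper is mounted at the origin on a cart in front of the work surface, level with it; the furniture and walls round the work are solid. World frame = base frame: x ahead of the robot, y to its left, z up, the work surface at z = 0. Lengths are in m, angles in rad, forces in N, time in s.
With the tool pointing down it reaches from about 0.325 to 0.9 m from the base axis. Payload 6.1 kg.
Tool frame: the origin (TCP) lies midway between the tips of the shut fingers; the grasp point (between the pads) lies 19 mm behind it; z points along the fingers, y is the line along which they close (so a half turn about z gives the same grasp; the last joint's range is limited). The gripper opens to 85 mm and grips with 20 to 120 N. Pads are 22 mm wide; open, the fingers measure 114 mm over their backs; the gripper's body (76 mm by 85 mm) begins 54 mm behind the grasp point. The pads swing forward as they close: fully open they stand 13 mm farther back than shut.
Start: joints at [-1.392, 0.22, 1.526, -0, 1.395, -0.126], TCP at [0.188, -0.596, 0.231] pointing down, gripper open.
Joint ranges: [-2.98, 2.98], [-0.91, 2.08], [0.09, 2.57], [-1.24, 4.39], [0.2, 2.65], [-2.68, 2.68]. Speed limits (rad/s): [2.57, 2.57, 3.01, 3.14, 3.14, 3.14].

INTERFACE

Orientations are given as [roll, pitch, yaw] about the fixed x, y, z axes, in that order (R = Rz(yaw) Ry(pitch) Rx(roll)).
In Python, from plant import movep, move_l, set_joints, gripper_to, hold, inverse_kinematics, observe, get_image, get_calibration, Unreachable, job_done gives the robot as it stands. Calls block until the motion is done:
- movep(position, orientation): joint-space move of the TCP to a pose.
- move_l(position, feed=0.15, rotation=None, max_force=None): straight line of the TCP; rotation=None keeps the orientation; feed is the mean speed in m/s. With max_force (N) it stops when the force on the tool has changed by that much, and returns True; else False.
- set_joints(angles): joint-space move.
- gripper_to(opening, f_grip=None): finger opening in m; f_grip is the grip in N (None keeps the last); returns when the fingers have stopped.
- hold(seconds).
- inverse_kinematics(position, orientation): joint angles nearest the present ones, or None.
- observe(): the state.
- get_image(name): name is "scene" or "top" or "wrist"; returns (picture, depth): 420x560x3 uint8, red, green, blue; 420x560 float32, m along the optical axis (not along the pixel's ray), 0 where there is no reading.
- get_calibration(name): a dict with "intrinsics" (3x3 intrinsics, pixels), "world_from_camera" (4x4, takes a point from camera to world coordinates). Camera axes: x right, y down, z forward; pixel columns grow to the right and rows downward; lengths in m; the calibration is good to about 2 mm. A picture is of the moment at which its call begins: read the wrist's pose just before it. get_calibration takes no time and is no camera call; for the wrist camera it gives the pose at the moment of the call.
A pose or a line that the arm cannot do raises Unreachable and nothing moves.
- job_done(): hands the job in; it is judged then, once.
The state is a dict: "time_s": time; "q": joint angles; "joint_velocities": joint speeds; "joint_torque": joint torques, N m; "eef_pos": TCP position; "tcp_rot": TCP orientation; "ft_force": force on the tool from outside, world axes, zero at the start; "torque": the same for the moment, N m; "opening": finger opening in m; "grasp_force": force on a finger pad.
Only numpy, scipy, OpenCV 4.12 (cv2) and the standard library are available. Lean on these libraries where they do the work, as an engineer would, in place of code of your own. Each camera call takes 0.05 s, during which the arm holds its last target. There are 200 camera calls.

## Working session

There is one attempt and no reset: what is moved stays moved. The work goes in short steps, each a Python script; the robot and the scene stay as the last script left them, time stands still between calls to the robot, and variables do not carry over. Pictures are saved under pics/ and viewed, at most 10 in all, crops included, and the job is handed in when it is done.

```bash
mkdir -p pics; ls; python3 - <<'E'
from plant import *
import cv2,numpy as np
for n in("top","scene"):
    im,d=get_image(n);cv2.imwrite(f"pics/{n}0.png",im[:,:,::-1]);np.save(f"pics/{n}0.npy",d)
    c=get_calibration(n);print(n,np.round(c["intrinsics"],1).tolist(),np.round(c["world_from_camera"],3).tolist())
print(observe())
E
```

```text
pics
top [[499.1, 0.0, 285.3], [0.0, 499.1, 206.2], [0.0, 0.0, 1.0]] [[-0.02, -0.997, 0.069, 0.479], [-1.0, 0.019, -0.022, 0.123], [0.021, -0.07, -0.997, 0.958], [0.0, 0.0, 0.0, 1.0]]
scene [[491.7, 0.0, 279.8], [0.0, 491.7, 204.5], [0.0, 0.0, 1.0]] [[-0.831, -0.383, 0.404, 0.131], [-0.556, 0.582, -0.593, 0.723], [-0.008, -0.717, -0.697, 0.74], [0.0, 0.0, 0.0, 1.0]]
{'time_s': 0.1, 'q': array([-1.39209651e+00,  2.21178132e-01,  1.52750458e+00, -5.44409716e-06,
        1.39468594e+00, -1.26124029e-01]), 'joint_velocities': array([ 0.00078928, -0.00105647, -0.00357514,  0.00100966, -0.00192242,
        0.00039853]), 'joint_torque': array([ 1.28421943e-03, -4.98243999e+01, -3.90546834e+01, -2.20720885e-04,
        5.62847505e-03, -1.79509152e-05]), 'eef_pos': array([ 0.18746083, -0.59565273,  0.23028534]), 'tcp_rot': array([-3.13983009e+00, -2.18086741e-04,  3.04824616e-01]), 'ft_force': array([0.22281042, 0.44908469, 0.26046154]), 'torque': array([-0.05111815,  0.04343178, -0.01171469]), 'grasp_force': 0.0, 'opening': 0.0851204220251882}
```

View pics/top0.png

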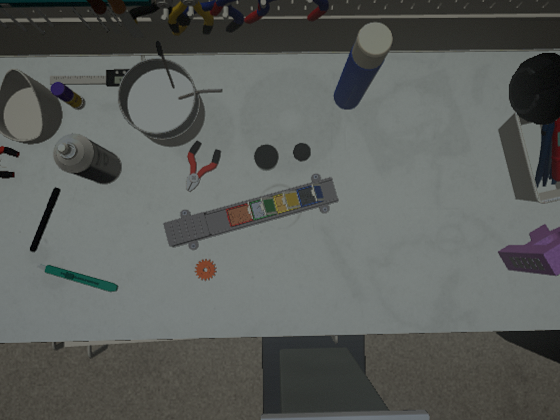

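View pics/scene0.png

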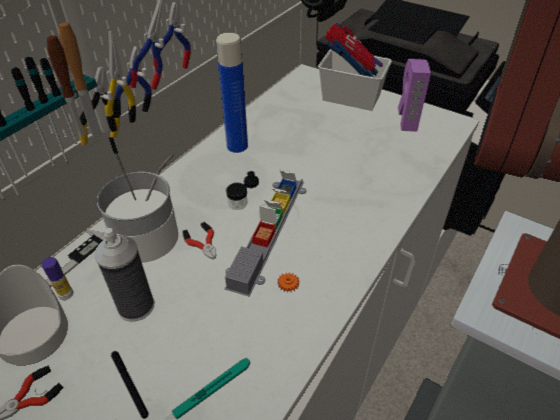

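The top view shows the rack running from its roofed bay at the left (165–205, 230) to its outer end at the right (338, 190). The gear is at (206, 270), the jar at (266, 156) and the knob at (302, 151). I'll enlarge it.

```bash
python3 - <<'E'
import cv2
im=cv2.imread("pics/top0.png")[165:255,155:350]
cv2.imwrite("pics/c1.png",cv2.resize(im,None,fx=4,fy=4,interpolation=cv2.INTER_CUBIC))
im=cv2.imread("pics/scene0.png")[165:300,215:315]
cv2.imwrite("pics/c2.png",cv2.resize(im,None,fx=4.4,fy=4.4,interpolation=cv2.INTER_CUBIC))
E
```

```text
(no output)
```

View pics/c1.png

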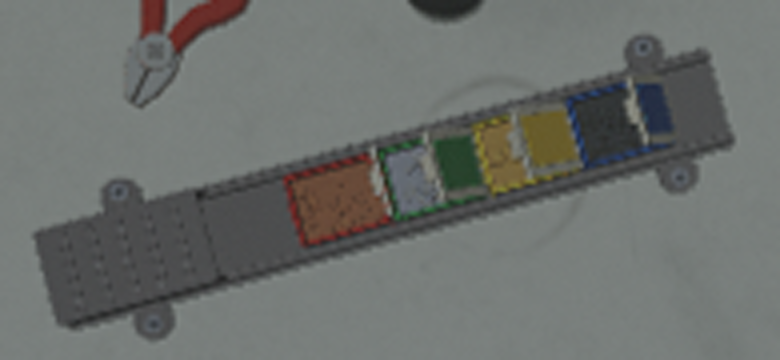

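View pics/c2.png

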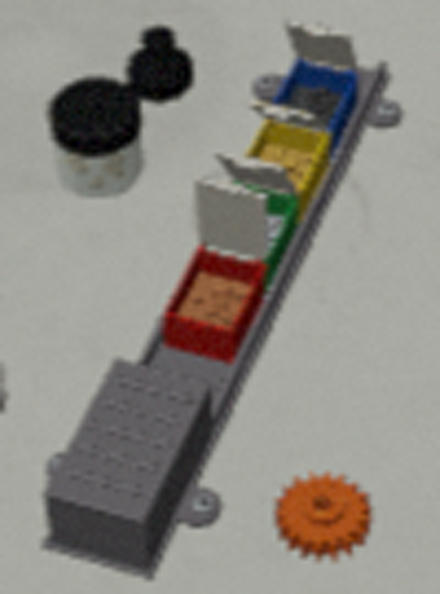

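The top crop shows the roof's mouth edge at (200,192)–(225,282), the rack's outer end at (705,50)–(733,142) and the red box's end at (285,178)–(305,247). All four lids are up at different angles.

```bash
cat > h.py <<'E'
from plant import *
import numpy as np, cv2
def ray(cal,u,v,z):
    K=np.array(cal["intrinsics"]);T=np.array(cal["world_from_camera"])
    d=T[:3,:3]@np.linalg.solve(K,[u,v,1]);o=T[:3,3];return o+d*(z-o[2])/d[2]
E
python3 - <<'E'
from h import *
c=get_calibration("top")
P={}
for n,u,v,z in [("outA",705,50,.011),("outB",733,142,.011),("mouthA",200,192,.038),("mouthB",225,282,.038),("closedA",36,234,.038),("closedB",70,326,.003),("redA",285,178,.025),("redB",305,247,.025)]:
    P[n]=ray(c,155+u/4,165+v/4,z);print(n,P[n].round(4))
m=(P["mouthA"]+P["mouthB"])/2;o=(P["outA"]+P["outB"])/2;e=m-o;e/=1
print(np.degrees(np.arctan2(e[1],e[0])),np.hypot(*e[:2]))
r=(P["redA"]+P["redB"])/2;print("mouth-red",np.hypot(*(m-r)[:2]))
# depth based blobs: refine axis with rack-tall pixels
d=np.load("pics/top0.npy");K=np.array(c["intrinsics"]);T=np.array(c["world_from_camera"])
v,u=np.mgrid[:420,:560];X=np.stack([(u-K[0,2])/K[0,0]*d,(v-K[1,2])/K[1,1]*d,d],-1)@T[:3,:3].T+T[:3,3]
s=X[165:255,155:350];
for lo,hi in((.031,.045),(.0085,.0135),(.05,.08)):
    q=s[(s[...,2]>lo)&(s[...,2]<hi)&(s[...,2]>0)];print(lo,len(q),q.mean(0).round(4) if len(q) else '')
a=np.array(e[:2])/np.hypot(*e[:2]);n=np.array([-a[1],a[0]])
q=s.reshape(-1,3);st=(q[:,:2]-o[:2])@a;nt=(q[:,:2]-o[:2])@n
k=(abs(nt)<.012)&(st>-.02)&(st<.35)
for b in np.arange(-.02,.35,.005):
    kk=k&(st>=b)&(st<b+.005);z=q[kk,2];print(round(b,3),z.min().round(3) if len(z) else '',z.max().round(3) if len(z) else '',end=' | ')
E
```

```text
outA [0.5985 0.0134 0.011 ]
outB [0.5541 0.0012 0.011 ]
mouthA [0.5335 0.2511 0.038 ]
mouthB [0.4919 0.24   0.038 ]
closedA [0.5156 0.3262 0.038 ]
closedB [0.473 0.318 0.003]
redA [0.54   0.2133 0.025 ]
redB [0.5076 0.2043 0.025 ]
104.94411590959847 0.24658714691443864
mouth-red 0.03841450603572613
0.031 1323 [0.5188 0.2449 0.0367]
0.0085 1212 [0.5567 0.1609 0.0105]
0.05 347 [0.5506 0.1084 0.0588]
-0.02 -0.004 0.004 | -0.015 -0.005 0.003 | -0.01 -0.003 0.004 | -0.005 -0.004 0.005 | 0.0 -0.0 0.007 | 0.005 -0.001 0.007 | 0.01 -0.001 0.007 | 0.015 -0.001 0.006 | 0.02 -0.001 0.005 | 0.025 0.028 0.034 | 0.03 0.032 0.047 | 0.035 0.043 0.055 | 0.04 0.005 0.066 | 0.045 0.008 0.067 | 0.05 0.007 0.065 | 0.055 0.007 0.015 | 0.06 0.005 0.015 | 0.065 0.007 0.015 | 0.07 0.014 0.031 | 0.075 0.026 0.038 | 0.08 0.035 0.043 | 0.085 0.042 0.048 | 0.09 0.047 0.055 | 0.095 0.007 0.063 | 0.1 0.006 0.064 | 0.105 0.006 0.016 | 0.11 0.007 0.014 | 0.115 0.003 0.03 | 0.12 0.028 0.04 | 0.125 0.034 0.049 | 0.13 0.044 0.056 | 0.135 0.052 0.064 | 0.14 0.009 0.066 | 0.145 0.006 0.061 | 0.15 0.006 0.014 | 0.155 0.006 0.013 | 0.16 0.007 0.071 | 0.165 0.006 0.073 | 0.17 0.005 0.012 | 0.175 0.006 0.017 | 0.18 0.005 0.016 | 0.185 0.006 0.015 | 0.19 0.007 0.015 | 0.195 0.007 0.013 | 0.2 0.005 0.014 | 0.205 0.008 0.026 | 0.21 -0.0 0.024 | 0.215 -0.002 0.008 | 0.22 -0.0 0.006 | 0.225 -0.0 0.006 | 0.23 -0.001 0.005 | 0.235 -0.001 0.005 | 0.24 -0.002 0.005 | 0.245 -0.002 0.039 | 0.25 -0.002 0.04 | 0.255 0.033 0.039 | 0.26 0.034 0.039 | 0.265 0.032 0.039 | 0.27 0.033 0.04 | 0.275 0.033 0.041 | 0.28 0.033 0.038 | 0.285 0.033 0.041 | 0.29 0.033 0.04 | 0.295 0.034 0.04 | 0.3 0.034 0.039 | 0.305 0.033 0.04 | 0.31 0.034 0.04 | 0.315 0.033 0.04 | 0.32 0.032 0.039 | 0.325 0.033 0.038 | 0.33 -0.002 0.004 | 0.335 -0.004 0.002 | 0.34 -0.004 0.002 | 0.345 -0.004 0.002 |
```

```bash
cat >> h.py <<'E'
from scipy.spatial.transform import Rotation as Ro
O=np.array([.5763,.0073]);PSI=np.radians(104.85);A=np.array([np.cos(PSI),np.sin(PSI)])
HALF=.011                       # tip half size along the row
def W(s,z): return np.r_[O+A*(s-HALF),z]   # TCP for the tip's leading edge at s
def rpy(tilt=0): # tilt: tip leads toward the bay
    R=Ro.from_rotvec(-np.radians(tilt)*np.array([-A[1],A[0],0]))*Ro.from_euler('xyz',[np.pi,0,PSI])
    return R.as_euler('xyz').tolist()
def close_lid(i,r=.034):
    h=.0295+.046*i; ok=True
    for th in np.radians([90,60,35,15,2]):
        st=move_l(W(h+r*np.cos(th)-.003*np.sin(th),.025+r*np.sin(th)+.003*np.cos(th)+.0005),feed=.06,max_force=4)
        o=observe();print(i,round(np.degrees(th)),st,round(o["time_s"],2),o["ft_force"].round(2),o["eef_pos"].round(4))
        if st: ok=False;break
    return ok
E
python3 - <<'E'
from h import *
Rz=Ro.from_euler('xyz',rpy(10)).as_matrix()[:,2];print("tool z tilt along row",Rz[:2]@A,Rz[2])
gripper_to(0)
movep(W(.0,.14).tolist(),rpy())
print(observe()["time_s"],observe()["eef_pos"],observe()["opening"])
move_l(W(.014,.060),feed=.15)
print(observe()["time_s"],observe()["ft_force"])
im,d=get_image("wrist");cv2.imwrite("pics/w1.png",im[:,:,::-1])
E
```

```text
tool z tilt along row 0.17364817766693036 -0.9848077530122081
3.4083 [ 0.57928981 -0.00424887  0.14016737] 0.00022618673969431507
4.1 [ 0.36628604 -1.05816214 -0.25774292]
```

View pics/w1.png

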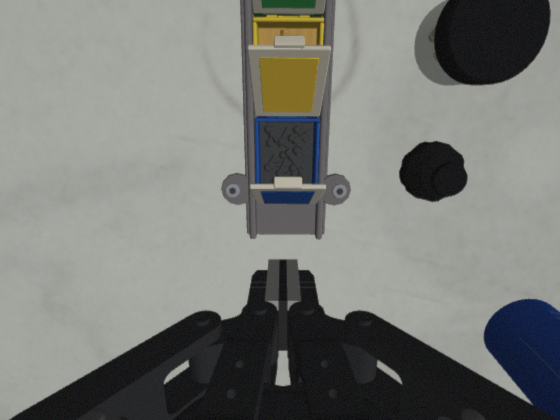

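The wrist view shows the shut tips at (285, 262), in line with the row's axis (x≈287). The row is straight ahead, so I'll fold lid 1.

```bash
python3 - <<'E'
from h import *
close_lid(0)
move_l(W(.0295+.030,.062),feed=.1)
print(observe()["time_s"])
im,d=get_image("wrist");cv2.imwrite("pics/w2.png",im[:,:,::-1])
E
```

```text
0 90 False 4.51 [0.49 0.15 0.49] [0.5724 0.0228 0.06  ]
0 60 False 4.95 [-1.05  0.32  0.25] [0.5676 0.0395 0.0563]
0 35 False 5.35 [ 0.48  0.9  -0.44] [0.5644 0.0508 0.0469]
0 15 False 5.7 [-0.53 -0.41  0.26] [0.5627 0.0564 0.0365]
0 2 False 5.97 [ 0.53 -0.02  1.03] [0.5623 0.058  0.0291]
6.45
```

View pics/w2.png

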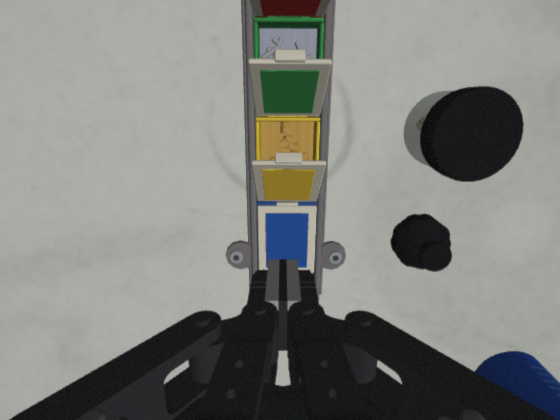

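The blue lid now lies flat at (287, 237). On to the other three.

```bash
python3 - <<'E'
from h import *
for i in (1,2,3):
    if not close_lid(i): break
    move_l(W(.0295+.046*i+.030,.064),feed=.1)
else:
    # go back over the shut lids, to behind the outer end
    move_l(W(-.02,.12),feed=.2)
print(observe()["time_s"])
im,d=get_image("wrist");cv2.imwrite("pics/w3.png",im[:,:,::-1])
E
```

```text
1 90 False 6.87 [0.06 0.11 0.24] [0.5599 0.0674 0.0589]
1 60 False 7.31 [ 0.13 -0.28  0.05] [0.5559 0.084  0.0564]
1 35 False 7.71 [ 0.58 -0.46 -1.06] [0.5526 0.0952 0.0469]
1 15 False 8.06 [ 0.97  0.91 -0.58] [0.5509 0.1008 0.0365]
1 2 False 8.33 [0.12 0.63 0.78] [0.5506 0.1024 0.0291]
2 90 False 9.21 [ 0.14 -0.38  1.3 ] [0.548  0.1117 0.0587]
2 60 False 9.65 [ 0.42 -0.95 -0.09] [0.5441 0.1285 0.0564]
2 35 False 10.05 [-0.23 -0.17  0.15] [0.5408 0.1396 0.0469]
2 15 False 10.4 [-0.2   0.18  0.28] [0.5392 0.1452 0.0365]
2 2 False 10.68 [ 0.36 -0.44 -0.4 ] [0.5388 0.1468 0.0291]
3 90 False 11.55 [ 0.93  0.33 -0.72] [0.5362 0.1562 0.0587]
3 60 False 11.99 [-0.33 -0.6   0.26] [0.5323 0.1729 0.0563]
3 35 False 12.39 [-0.37  0.9  -0.18] [0.529  0.184  0.0469]
3 15 False 12.74 [-0.08 -0.24  0.05] [0.5274 0.1896 0.0365]
3 2 False 13.02 [-0.47  0.02 -0.5 ] [0.527  0.1913 0.0291]
14.7833
```

View pics/w3.png

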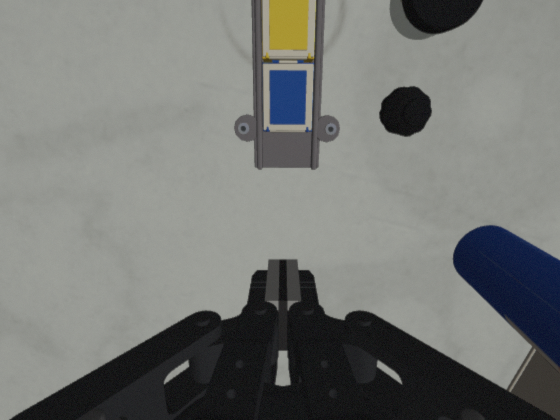

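The blue and yellow lids are flat and the row hasn't moved. I'll check all four from the top depth, then descend behind the outer end with the tool tilted.

```bash
cat >> h.py <<'E'
def profile():
    c=get_calibration("top");im,d=get_image("top");K=np.array(c["intrinsics"]);T=np.array(c["world_from_camera"])
    v,u=np.mgrid[:420,:560];q=(np.stack([(u-K[0,2])/K[0,0]*d,(v-K[1,2])/K[1,1]*d,d],-1)@T[:3,:3].T+T[:3,3]).reshape(-1,3)
    st=(q[:,:2]-O)@A;nt=(q[:,:2]-O)@[-A[1],A[0]]
    print([(int(b*1000+.5),int(1000*np.percentile(q[k,2],80))) for b in np.arange(0,.27,.006) if (k:=(abs(nt)<.011)&(st>=b)&(st<b+.006)).any()])
    return im
E
python3 - <<'E'
from h import *
profile()
move_l(W(.004,.05),feed=.15,rotation=rpy(8))
move_l(W(.008,.0125),feed=.08,max_force=4)
o=observe();print(o["time_s"],o["eef_pos"],o["ft_force"])
f0=o["ft_force"]
for s in np.arange(.014,.045,.004):
    st=move_l(W(s,.0125),feed=.02,max_force=3)
    o=observe();p=(o["eef_pos"][:2]-O)@A+HALF
    print(round(s,3),st,p.round(4),((o["ft_force"]-f0)[:2]@A).round(2),o["ft_force"].round(2))
    if st: break
print(o["time_s"])
E
```

```text
[(0, 493), (6, 493), (12, 508), (18, 511), (24, 513), (30, 511), (36, 488), (42, 29), (48, 29), (54, 28), (60, 29), (66, 28), (72, 27), (78, 29), (84, 29), (90, 29), (96, 29), (102, 30), (108, 30), (114, 29), (120, 27), (126, 29), (132, 28), (138, 28), (144, 29), (150, 29), (156, 29), (162, 27), (168, 29), (174, 29), (180, 29), (186, 29), (192, 28), (198, 29), (204, 28), (210, 3), (216, 3), (222, 3), (228, 3), (234, 3), (240, 3), (246, 35), (252, 37), (258, 38), (264, 37)]
16.15 [0.57680255 0.00451441 0.01206119] [-0.55557513  0.25276911  0.13322976]
0.014 False 0.0141 -0.64 [ 0.67 -0.08  0.17]
0.018 False 0.0182 0.14 [0.42 0.65 0.29]
0.022 False 0.0222 -0.12 [-0.33  0.19  0.17]
0.026 False 0.0262 -0.95 [ 0.14 -0.55 -0.1 ]
0.03 False 0.0302 -0.32 [ 0.09  0.09 -0.61]
0.034 False 0.034 -1.68 [-0.13 -1.38 -0.39]
0.038 False 0.0383 -2.12 [ 0.79 -1.58 -0.55]
0.042 False 0.0423 -1.18 [ 0.46 -0.7   0.59]
19.05
```

All four lids are flat at 28–30 mm and the row slides at about 2 N. I'll push it home, slowing down near the wall.

```bash
python3 - <<'E'
from h import *
def rep(st):
    o=observe();p=(o["eef_pos"][:2]-O)@A+HALF
    print(st,p.round(4),(o["ft_force"][:2]@A).round(2),o["ft_force"].round(2),round(o["time_s"],2),o["eef_pos"][2].round(4))
    return st
st=False
for s in (.08,.11,.130):
    st=rep(move_l(W(s,.0125),feed=.04,max_force=7))
    if st: break
if not st:
    for s in np.arange(.134,.156,.002):
        if rep(move_l(W(s,.0125),feed=.015,max_force=6)): break
E
```

```text
False 0.0804 -0.5 [ 0.16 -0.47 -0.22] 20.15 0.0124
False 0.1103 0.55 [-0.08  0.55  0.09] 21.05 0.0126
False 0.1306 -0.81 [-0.15 -0.88  0.58] 21.7 0.0125
False 0.134 -1.35 [ 0.61 -1.24 -0.01] 22.12 0.0124
False 0.1361 -0.98 [ 0.44 -0.89 -0.71] 22.4 0.0125
False 0.1382 -1.62 [ 0.75 -1.48 -0.35] 22.68 0.0125
False 0.1402 -0.87 [ 0.31 -0.82 -0.17] 22.97 0.0125
False 0.142 -2.68 [ 0.44 -2.65 -1.04] 23.25 0.0125
True 0.142 -2.1 [ 1.02 -1.91  1.01] 23.46 0.0123
```

```bash
python3 - <<'E'
from h import *
def rep(st):
    o=observe();p=(o["eef_pos"][:2]-O)@A+HALF
    print(st,p.round(4),(o["ft_force"][:2]@A).round(2),round(o["time_s"],2));return st
hold(.2);rep(0)
rep(move_l(W(.146,.0125),feed=.015,max_force=8))
move_l(W(.13,.0135),feed=.05); rep(0)
move_l(W(.11,.08),feed=.15); movep(W(.0,.20).tolist(),rpy())
im=profile()
move_l(W(-.1,.25)+np.r_[.0,0,0],feed=.25)
im=profile();cv2.imwrite("pics/t2.png",cv2.resize(im[150:265,145:360,::-1],None,fx=3.6,fy=3.6,interpolation=cv2.INTER_CUBIC))
rep(0)
E
```

```text
0 0.142 -2.21 23.66
True 0.142 -2.43 23.88
0 0.1297 -0.3 24.27
[(0, 573), (6, 573), (12, 573), (18, 572), (24, 572), (30, 581), (36, 583), (42, 584), (48, 584), (54, 564), (60, 3), (66, 3), (72, 4), (78, 3), (84, 3), (90, 2), (96, 3), (102, 3), (108, 4), (114, 4), (120, 3), (126, 3), (132, 3), (138, 27), (144, 29), (150, 28), (156, 28), (162, 29), (168, 29), (174, 29), (180, 27), (186, 28), (192, 28), (198, 29), (204, 29), (210, 29), (216, 30), (222, 28), (228, 28), (234, 28), (240, 28), (246, 35), (252, 37), (258, 37), (264, 38)]
[(0, 2), (6, 4), (12, 4), (18, 3), (24, 3), (30, 4), (36, 4), (42, 4), (48, 4), (54, 3), (60, 3), (66, 3), (72, 3), (78, 3), (84, 3), (90, 3), (96, 3), (102, 3), (108, 3), (114, 3), (120, 3), (126, 3), (132, 3), (138, 27), (144, 28), (150, 29), (156, 28), (162, 29), (168, 29), (174, 29), (180, 28), (186, 28), (192, 28), (198, 28), (204, 29), (210, 29), (216, 29), (222, 28), (228, 28), (234, 28), (240, 28), (246, 36), (252, 36), (258, 37), (264, 37)]
0 -0.0982 0.64 26.27
```

View pics/t2.png

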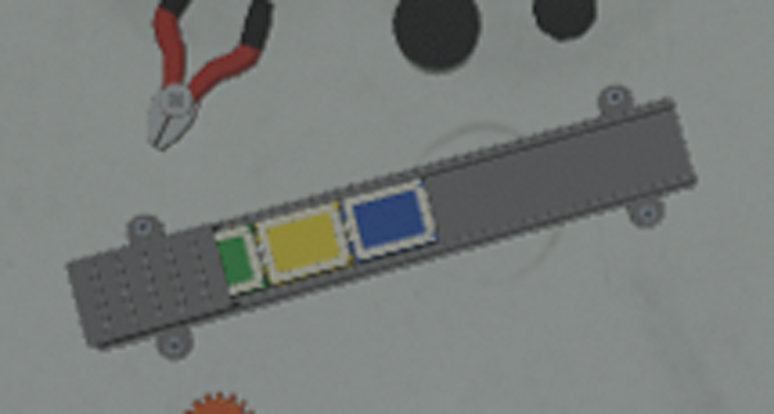

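```bash
python3 -c "
from plant import *
print(job_done(), observe()['time_s'])"
```

```text
the job is handed in; nothing more can be done
the job is handed in; nothing more can be done
```

The job is handed in at about 26 s: all four lids folded shut in order, then the row was pushed about 110 mm until it stopped firmly against the end wall, with nothing else touched and the arm clear.

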